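Turn the offer tile with the lifter

TASK

Turn the offer tile on the sign stand over to its yellow side: take the orange-handled lifter, slide its blade gently under the tile's white tab and tip the tile over the step so that it lies flat, yellow side up, on the raised grey ledge behind. Touch the tile only with the lifter, never press or push hard, and leave the jars and tubes where they are. Afterwards stand the lifter upright again in the middle of its rubber mat and let go.

Things in the scene. Friction and masses are not known exactly. Their poses are not given: they have to be found in the camera images.
- step (a point): Fixed sign stand, 84 mm wide; its height on the table varies by some mm. Point: middle of the step's top edge. Axes: x from the sunken black pocket (negative x, robot's side) across the step to the raised grey ledge, y along the step, z up. The flat pocket floor lies 8 mm below this point, from x = -130 mm (open end) to the upright step face at x = 0.
- ledge_center (a point): Middle of the stand's flat ledge; axes as for step, point level with it and 42.5 mm beyond (+x). The ledge runs from the step 85 mm back to a lip 8 mm thick and 10 mm high. Side walls at y = +-36 to 42 mm, tops 6 mm above the ledge, flank the ledge and the last 90 mm of the pocket before the step.
- tile_center (a point): Two-sided plastic tile, 60 x 60 x 10 mm, about 50 g, one face red (white square), the other yellow (red disc). Point: its centre; own z points out of the red face, up at the start; own x points from the tab edge to the opposite edge. It starts on the pocket floor, tab towards the robot, roughly square to the step and 2 to 14 mm short of it, free to slide.
- tile_tab (a point): Middle of the tile's white tab, which is as wide as the tile (60 mm), 3 mm thick and sticks out 14 mm from its -x edge (own x = -30 to -44 mm from the tile's centre) at half thickness, so 3.5 mm are free beneath it while the tile lies flat. Same axes as the tile.
- lifter_grip (a point): Lifter, about 180 g, upright orange handle to grip from above. Point: in the handle, 73 mm above the underside; x along the blade to its tip, z up. Handle 22 (x) by 18 (y) mm, up to 102 mm above the underside (24 x 20 cap on the top 6 mm). Foot 36 x 40 x 10 mm. Stiff steel blade 2 x 36 mm, tip 60 mm ahead of the handle's axis, used and bent: see lifter_mid.
- lifter_mid (a point): Middle of the lifter's footprint at the level of the foot's underside: 21 mm ahead (+x) of the handle's axis, 73 mm below lifter_grip; same axes. The blade leaves the foot's front (18 mm ahead of the handle's axis) at this level and slopes straight up to its tip by an amount that differs each time: the tip's underside is 0 to 8.5 mm above this level.
- mat_center (a point): Fixed black rubber mat, 150 (x) x 110 (y) mm, its top 3 mm above the table. The point is the middle of its top; at the start the lifter stands about in its middle, blade along the mat's x within about 20 degrees.
- jar_red_center (a point): Bystander: food jar with red lid, 56 dia x 75 tall, standing in the cardboard tray. The point is its centre.
- jar_gold_center (a point): Bystander: food jar with gold lid, 56 dia x 75 tall, standing in the cardboard tray. The point is its centre.
- jar_white_center (a point): Bystander: food jar with white lid, 56 dia x 75 tall, on the table. The point is its centre.
- jar_black_center (a point): Bystander: food jar with black lid, 56 dia x 75 tall, on the table. The point is its centre.
- tube_yellow_center (a point): Bystander: spice tube with yellow cap, 34 dia x 97 tall, on the table. The point is its centre.
- tube_red_center (a point): Bystander: spice tube with red cap, 34 dia x 97 tall, on the table. The point is its centre.
Not all that is in view belongs to the job. What is shaped like the part that bears tile_center but purple is not meant.

How it is judged:
By the outcome, as a careful person would: the job done as asked, in the order asked, and still so for the second after the job is handed in, with the robot touching nothing.
It also fails if it takes over 72 s, if anything falls off the work surface, if the arm or the gripper's body presses on something with over 40 N, if the wrist force passes 120 N, or if a joint passes its speed limit or range.

ROBOT

A 6-joint arm with a two-finger parallel gripper is mounted at the origin on the work surface. World frame = base frame: x ahead of the robot, y to its left, z up, the work surface at z = 0. Lengths are in m, angles in degrees, forces in N, time in s.
With the tool pointing down it reaches from about 0.4 to 0.825 m from the base axis. Payload 7 kg.
Tool frame: the origin (TCP) lies between the finger pads; the fingertips stand 11 mm ahead of it and the grasp point (between the pads) lies 8 mm behind it; z points along the fingers, y is the direction in which the jaws open and shut (so a half turn about z gives the same grasp; the last joint's range is limited). The gripper opens to 88 mm and grips with 3 to 60 N. Pads are 19 mm wide; open, the fingers measure 130 mm over their backs; the gripper's body (78 mm by 193 mm) begins 47 mm behind the grasp point.
Start: joints at [81.652, 20.546, 0.682, 0, -70.136, -16.507], TCP at [0.284, 0.612, 0.199] pointing down, gripper open.
Joint ranges: [-176.03, 176.03], [-82.01, 121.73], [-58.28, 71.71], [-173.87, 95.51], [-174.79, -0.11], [-173.66, 173.66]. Speed limits (degrees/s): [136.94, 136.94, 172.46, 180, 180, 180].

INTERFACE

Orientations are given as [roll, pitch, yaw] about the fixed x, y, z axes, in that order (R = Rz(yaw) Ry(pitch) Rx(roll)).
In Python, from plant import r gives the robot as it stands.
- The arm moves only by the shell command python3 -m inch 'ROWS' [OPENING] [FORCE]. ROWS is JSON, a list of rows, each an object of numbers: "x", "y", "z": the shift along the tool's x, y, z as a fraction of full scale; "yaw": the turn about the tool's z as a fraction of full scale. In form: [{"x": .., "y": .., "z": .., "yaw": ..}, ...]. A call has 1 to 5 rows; each row shifts and turns the pose as measured when the row begins, along the tool's axes as they then stand; what a row does not reach is not made up. Full scale, the value 1, is 0.025 m for a shift and 4 degrees for a turn. A row lasts 1/12 s, in which the tool goes at most 41.7 mm and 7.16 degrees, less where a joint would pass 70% of its speed; a pose out of reach is approached as far as the arm can. A call with a number of a shift or a turn outside -1 to 1 is refused whole. A call with a gripper value outside its range is refused whole. OPENING is the opening, from -1 (shut) to 1 (fully open), set as the call begins (- or left out, the last holds). The fingers move at their own pace and stop on an object; FORCE is the grip in N (left out, the last holds). Time passes only in rows, so rows that do not move let the fingers close. It gives the time, the measured TCP pose, the force and the opening at its end, in the units of the state.
- r.get_state(): the state, without advancing time (a new reading comes with each control period).
- r.capture(name): name is "side" or "top" or "wrist"; returns (picture, depth): 400x640x3 uint8, red, green, blue; 400x640 float32, m along the optical axis (not along the pixel's ray), 0 where there is no reading.
- r.camera_info(name): a dict with "mtx" (3x3 intrinsics, pixels), "pose" (4x4, takes a point from camera to world coordinates). Camera axes: x right, y down, z forward; pixel columns grow to the right and rows downward; lengths in m; the calibration is good to about 2 mm. A picture is of the moment at which its call begins: read the wrist's pose just before it. camera_info takes no time and is no camera call; for the wrist camera it gives the pose at the moment of the call.
- r.close_job(): hands the job in, once; it reports no verdict.
The state is a dict: "time_s": time; "joints": joint angles; "qd": joint speeds; "joint_torque": joint torques, N m; "tcp_pos": TCP position; "eef_rot": TCP orientation; "contact_force": force on the tool from outside, world axes, zero at the start; "moment": the same for the moment, N m; "gripper_width": finger opening in m.
Only numpy, scipy, OpenCV 4.12 (cv2) and the standard library are available. Lean on these libraries where they do the work, as an engineer would, in place of code of your own. Each camera call takes 0.05 s, during which the arm holds its last target. There are 200 camera calls.

## Working session

There is one attempt and no reset: what is moved stays moved. The work goes in short steps, Python scripts to look and compute and a shell command to move; the robot and the scene stay as the last step left them, time stands still between calls to the robot, and variables do not carry over. Pictures are saved under pics/ and viewed, about 8 in all and at most 12, crops included, and the job is handed in when it is done.

```bash
mkdir -p pics; ls; cat > h.py <<'E'
import numpy as np, cv2
from plant import r
def cap(n):
    ci=r.camera_info(n); p,d=r.capture(n); return p,d,np.array(ci["mtx"]),np.array(ci["pose"])
def w(u,v,d,K,T):
    z=d[int(v),int(u)] if not np.isscalar(d) else d
    return (T@np.array([(u-K[0,2])/K[0,0]*z,(v-K[1,2])/K[1,1]*z,z,1]))[:3]
def cloud(d,K,T):
    v,u=np.mgrid[:400,:640]
    P=np.stack([(u-K[0,2])/K[0,0]*d,(v-K[1,2])/K[1,1]*d,d],-1)
    return P@T[:3,:3].T+T[:3,3]
E
python3 - <<'E'
from h import *
for n in ("top","side"):
    p,d,K,T=cap(n); np.savez(n,p=p,d=d,K=K,T=T)
    cv2.imwrite(f"pics/{n}0.png",p[...,::-1]); print(n,K[0,0],T.round(3).tolist())
s=r.get_state();print(s)
E
```

```text
pics
top 370.00461217397464 [[0.004, -0.987, 0.16, 0.442], [-1.0, -0.002, 0.014, 0.003], [-0.013, -0.16, -0.987, 0.997], [0.0, 0.0, 0.0, 1.0]]
side 446.683618263887 [[-0.815, -0.429, 0.39, 0.162], [-0.58, 0.583, -0.569, 0.594], [0.017, -0.69, -0.724, 0.833], [0.0, 0.0, 0.0, 1.0]]
{'time_s': 0.1, 'joints': array([ 8.16518988e+01,  2.05854816e+01,  6.40085252e-01, -1.81148467e-02,
       -7.01354196e+01, -1.65071818e+01]), 'qd': array([ 0.10283154, -0.13328844,  0.10612801, -0.01664058,  0.00250199,
        0.01517117]), 'joint_torque': array([-1.84464887e-03, -5.84163308e+01,  2.93752867e+01,  7.01543882e+00,
        1.02342243e-02, -4.38102734e-05]), 'tcp_pos': array([0.28354459, 0.61204362, 0.19864416]), 'eef_rot': array([ 1.79917676e+02, -6.63649064e-03, -2.48614457e+01]), 'contact_force': array([ 0.0451684 ,  1.18455681, -1.08059619]), 'moment': array([-0.01220049,  0.00165612,  0.03549876]), 'gripper_width': 0.08786039803394674}
```

View pics/top0.png

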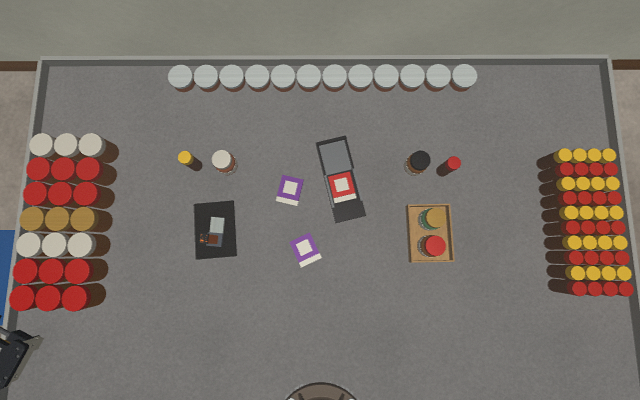

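View pics/side0.png

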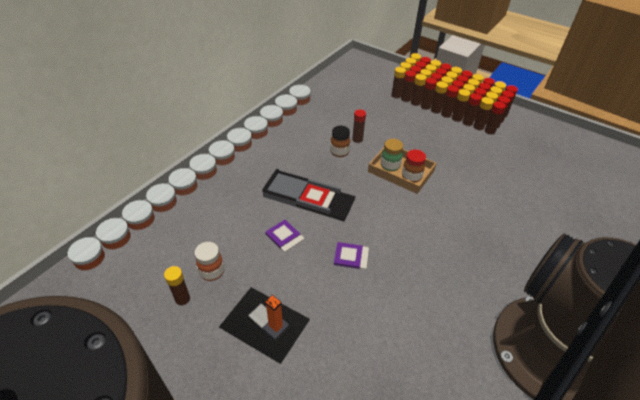

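Candidates for the tile: red tile at (342,186) on the stand; purple look-alikes at (289,190) and (304,250), which are not meant. So I choose the red one. The lifter is on the mat at (212,235). Next is one close crop of both.

```bash
python3 - <<'E'
from h import *
a=np.load("top.npz");b=np.load("side.npz")
c=lambda p,x,y,w_,h_,f:cv2.resize(p[y:y+h_,x:x+w_,::-1],None,fx=f,fy=f,interpolation=cv2.INTER_CUBIC)
A=c(a["p"],185,190,60,75,4); B=c(a["p"],305,130,70,95,4); C=c(b["p"],210,255,110,110,3)
H=400;W=0
im=np.zeros((400,860,3),np.uint8)
for q in(A,B,C):
    im[:q.shape[0],W:W+q.shape[1]]=q; W+=q.shape[1]
cv2.imwrite("pics/crop1.png",im[:,:800])
for n,q in(("top",a),("side",b)):
    P=cloud(q["d"],q["K"],q["T"]); hsv=cv2.cvtColor(q["p"],cv2.COLOR_RGB2HSV).astype(int)
    # orange handle, mat region
    R=(P[...,1]>.15)&(P[...,1]<.5)&(P[...,0]>.3)&(P[...,0]<.6)
    m=R&(P[...,2]>.05)&(hsv[...,1]>130)&(hsv[...,0]<18)
    print(n,"orange",m.sum(),P[m].mean(0).round(4),P[m].min(0).round(4),P[m].max(0).round(4))
    m2=m&(P[...,2]>.099);print("top",m2.sum(),P[m2].mean(0).round(4) if m2.any() else "")
    mt=R&(q["p"].max(-1)<50)&(P[...,2]<.02)&(P[...,2]>-.01)
    if mt.sum()>20:
        rc=cv2.minAreaRect(P[mt][:,:2].astype(np.float32)*1000); print("mat",mt.sum(),rc,np.median(P[mt][:,2]))
    R=(np.abs(P[...,1]+.05)<.1)&(P[...,0]>.4)&(P[...,0]<.8)&(P[...,2]<.06)
    m=R&(hsv[...,1]>150)&((hsv[...,0]<8)|(hsv[...,0]>172))&(q["p"][...,0]>100)
    print("red",m.sum(),P[m].mean(0).round(4),cv2.minAreaRect(P[m][:,:2].astype(np.float32)*1000),np.median(P[m][:,2]))
    m=R&(P[...,2]>.008)&(np.abs(P[...,1]+.05)<.07)&(P[...,0]>.5)
    print("stand",m.sum(),cv2.minAreaRect(P[m][:,:2].astype(np.float32)*1000))
E
```

```text
top orange 52 [0.4715 0.2771 0.081 ] [0.4632 0.2734 0.0532] [0.482  0.2907 0.1063]
top 14 [0.4692 0.2845 0.104 ]
mat 245 ((499.80975341796875, 284.4490966796875), (146.85250854492188, 105.636474609375), 5.168467998504639) 0.00243964275541253
red 290 [ 0.6192 -0.0533  0.0205] ((619.7184448242188, -53.681129455566406), (59.214229583740234, 58.837608337402344), 14.176946640014648) 0.02050781210483804
stand 2558 ((636.3262939453125, -51.85662078857422), (223.2873077392578, 84.37734985351562), 13.828225135803223)
side orange 316 [0.4671 0.287  0.0869] [0.4574 0.2722 0.0501] [0.482  0.2952 0.1068]
top 135 [0.4698 0.2848 0.1037]
mat 2542 ((497.760009765625, 287.9963684082031), (148.3951416015625, 109.02562713623047), 5.530543327331543) 0.001681504776480991
red 245 [ 0.6198 -0.0553  0.0187] ((622.012939453125, -57.60143280029297), (64.07068634033203, 72.35338592529297), 14.448909759521484) 0.01921462352874037
stand 2331 ((634.091064453125, -50.638641357421875), (224.49362182617188, 89.50975799560547), 13.965588569641113)
```

View pics/crop1.png

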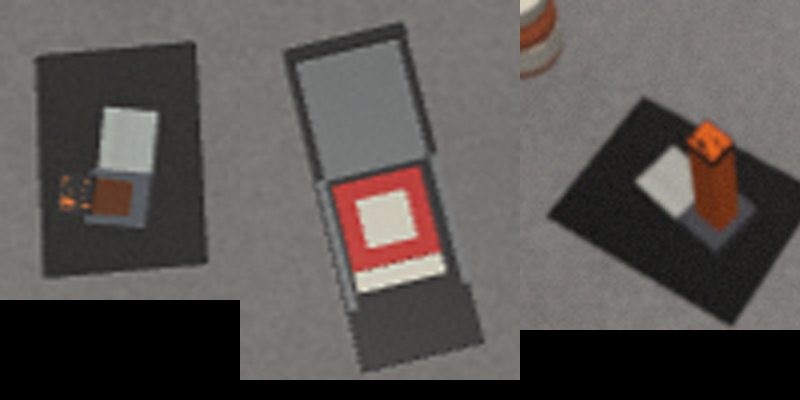

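The crop shows the lifter on the mat, with its blade pointing away from the robot and the handle base at about (110,197). The red tile with its white tab, tab towards the robot, sits in the stand's pocket. Next I measure the blade's slope and refine the poses.

```bash
python3 - <<'E'
from h import *
for n in("top","side"):
    q=np.load(n+".npz");P=cloud(q["d"],q["K"],q["T"]);p=q["p"].astype(int)
    R=(abs(P[...,0]-.5)<.07)&(abs(P[...,1]-.285)<.05)&(P[...,2]<.03)
    m=R&(p.min(-1)>100); X=P[m]; print(n,"blade",len(X),cv2.minAreaRect(X[:,:2].astype(np.float32)*1000))
    A=np.c_[X[:,0]-.47,X[:,1]-.285,np.ones(len(X))];c,*_=np.linalg.lstsq(A,X[:,2],rcond=None)
    print("plane",c.round(4), "res",(A@c-X[:,2]).std(), "z at x=.47+.018/.06:",c[2]+c[0]*.018,c[2]+c[0]*.06)
    m=R&(p.max(-1)>65)&(p.max(-1)<130)&(P[...,2]>.009); X=P[m]
    if len(X):print("foot",len(X),X.mean(0),np.median(X[:,2]),cv2.minAreaRect(X[:,:2].astype(np.float32)*1000))
    s=np.array([.6539,-.0472]);a=np.radians(13.9);e=np.array([np.cos(a),np.sin(a)]);f=np.array([-e[1],e[0]])
    L=(P[...,:2]-s)@e;M=(P[...,:2]-s)@f
    for nm,lo,hi in(("pocket",-.125,-.085),("ledge",.01,.075),("tile",-.05,-.015),("tab",-.077,-.068)):
        k=(L>lo)&(L<hi)&(abs(M)<.025);print(nm,k.sum(),np.median(P[k][:,2]).round(4))
    k=(abs(M)<.045)&(L>-.1)&(L<0)&(p.min(-1)>140);X=np.c_[L[k],M[k]];print("white",X.min(0),X.max(0))
E
```

```text
top blade 215 ((531.6694946289062, 271.7177734375), (42.708946228027344, 93.31205749511719), 69.70413970947266)
plane [0.0546 0.0209 0.0049] res 0.0023829300574288695 z at x=.47+.018/.06: 0.005906521921325188 0.00820058401130003
foot 126 [0.47322326 0.27685141 0.01381714] 0.012718550807552798 ((493.47528076171875, 280.16192626953125), (39.39788818359375, 76.97419738769531), 84.1376724243164)
pocket 276 0.0106
ledge 427 0.0187
tile 240 0.0207
tab 62 0.0175
white [-0.07842033 -0.02959647] [-0.01812191  0.03120532]
side blade 269 ((533.8722534179688, 268.28118896484375), (35.535606384277344, 95.36557006835938), 47.182151794433594)
plane [0.0687 0.0265 0.0036] res 0.0019189665965939134 z at x=.47+.018/.06: 0.004827776671971076 0.00771244976972428
foot 205 [0.46715453 0.28910124 0.01482982] 0.012512856500932479 ((490.234130859375, 281.4486999511719), (39.24309158325195, 73.2567367553711), 84.3623275756836)
pocket 239 0.0096
ledge 338 0.0173
tile 189 0.0196
tab 49 0.0162
white [-0.07938364 -0.02779948] [-0.01931228  0.02942033]
```

```bash

python3 -m inch '[{"x":0.6,"y":0.4},{"x":0.94,"y":0.67},{"x":0.94,"y":0.67},{"x":0.94,"y":0.67},{"x":0.94,"y":0.67}]' 1 40
python3 -m inch '[{"x":0.94,"y":0.67},{"x":0.94,"y":0.67},{"x":0.94,"y":0.67},{"x":0.94,"y":0.67},{}]'
python3 - <<'E'
from h import *
p,d,K,T=cap("wrist");np.savez("wrist1",p=p,d=d,K=K,T=T);print(T.round(3).tolist(),K[0,0])
cv2.imwrite("pics/w1.png",p[...,::-1]);s=r.get_state();print(s["tcp_pos"],s["eef_rot"])
E
```

```text
[[-0.42, -0.878, -0.232, 0.346], [-0.908, 0.406, 0.107, 0.584], [-0.0, 0.255, -0.967, 0.384], [0.0, 0.0, 0.0, 1.0]] 311.21632734531676
[0.2835658  0.61211862 0.19875145] [ 1.79930005e+02 -6.51644222e-03 -2.48594590e+01]validation failed for argument at $[0]...
validation failed for argument at $[0]...
```

View pics/w1.png

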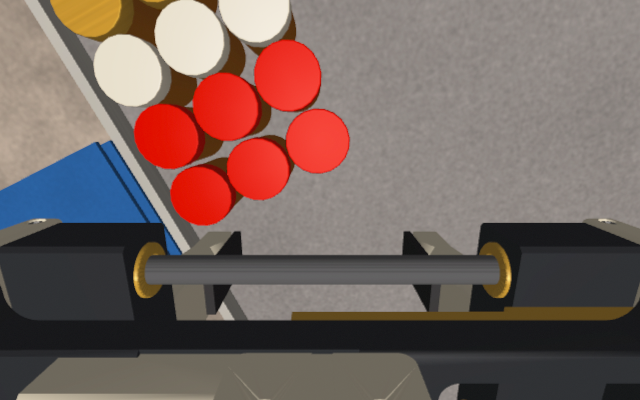

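The rows were refused, so each row probably needs all four keys. The picture shows only shelf jars; its upper part is ahead of the fingers (tool +x).

```bash

python3 -m inch '[{"x":0.6,"y":0.4,"z":0,"yaw":0},{"x":0.94,"y":0.67,"z":0,"yaw":0},{"x":0.94,"y":0.67,"z":0,"yaw":0},{"x":0.94,"y":0.67,"z":0,"yaw":0},{"x":0.94,"y":0.67,"z":0,"yaw":0}]' 1 40
python3 -m inch '[{"x":0.94,"y":0.67,"z":0,"yaw":0},{"x":0.94,"y":0.67,"z":0,"yaw":0},{"x":0.94,"y":0.67,"z":0,"yaw":0},{"x":0.94,"y":0.67,"z":0,"yaw":0},{"x":0,"y":0,"z":0,"yaw":0}]'
python3 -c "
from plant import r
s=r.get_state();print(s['time_s'],s['tcp_pos'],s['eef_rot'],s['contact_force'])"
```

```text
time_s: 0.57
tcp_pos: [0.3496, 0.4942, 0.1952]
eef_rot: [179.7, -0.0, -24.5]
contact_force: [0.7, 0.0, 0.5]
gripper_width: 0.0879
time_s: 0.98
tcp_pos: [0.4105, 0.3819, 0.195]
eef_rot: [179.5, -0.0, -24.6]
contact_force: [-1.1, 0.7, -0.3]
gripper_width: 0.0877
0.9833 [0.41046487 0.38193615 0.19499946] [ 1.79525046e+02 -9.23610994e-03 -2.46412441e+01] [-1.10447895  0.71117884 -0.2980964 ]
```

```bash

python3 -m inch '[{"x":0.65,"y":0.62,"z":0,"yaw":-1},{"x":0.65,"y":0.62,"z":0,"yaw":-1},{"x":0.65,"y":0.62,"z":0,"yaw":-1},{"x":0.65,"y":0.62,"z":0,"yaw":-1},{"x":0.65,"y":0.6,"z":0,"yaw":-1}]'
python3 -m inch '[{"x":0,"y":0,"z":0,"yaw":0}]'
python3 - <<'E'
from h import *
p,d,K,T=cap("wrist");np.savez("wrist1",p=p,d=d,K=K,T=T)
cv2.imwrite("pics/w2.png",p[...,::-1]);s=r.get_state();print(s["tcp_pos"],s["eef_rot"])
E
```

```text
time_s: 1.4
tcp_pos: [0.4665, 0.2796, 0.1953]
eef_rot: [179.6, 0.2, -3.9]
contact_force: [-0.5, 0.8, 0.8]
gripper_width: 0.0878
time_s: 1.48
tcp_pos: [0.4676, 0.2767, 0.1952]
eef_rot: [179.5, 0.2, -3.8]
contact_force: [0.7, -0.2, -0.4]
gripper_width: 0.0878
[0.46706976 0.277535   0.19519698] [179.55818421   0.21296231  -3.99504127]
```

View pics/w2.png

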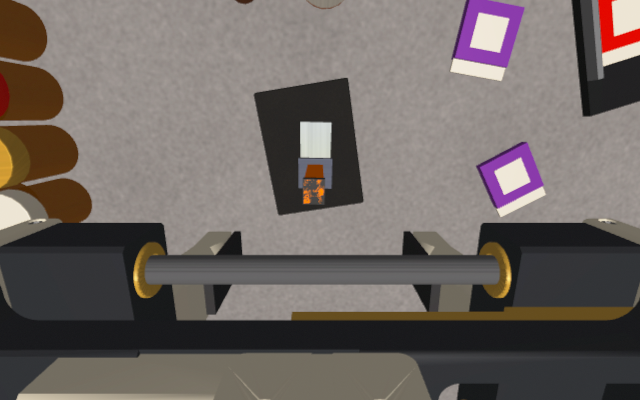

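The lifter's blade runs from (315,122) to (315,158), nearly parallel to the tool x axis. Now the slope from depth.

```bash
python3 - <<'E'
from h import *
q=np.load("wrist1.npz");P=cloud(q["d"],q["K"],q["T"]);p=q["p"].astype(int);hsv=cv2.cvtColor(q["p"],cv2.COLOR_RGB2HSV)
for v in range(118,164,2): print(v,P[v,303:328,0].mean().round(4),(P[v,303:328,2].mean()*1000).round(2),(P[v,303:328,2].std()*1000).round(2),p[v,315])
M=P[95:205,290:300];k=p[95:205,290:300].max(-1)<60;print("mat z",M[k][:,2].mean())
bl=np.zeros(p.shape[:2],bool);bl[118:160,295:335]=True;bl&=p.min(-1)>120
print("blade rect",cv2.minAreaRect(P[bl][:,:2].astype(np.float32)*1000),cv2.minAreaRect(np.argwhere(bl).astype(np.float32)))
ft=np.zeros(p.shape[:2],bool);ft[150:200,290:340]=True
f2=ft&(P[...,2]>.009)&(P[...,2]<.018)&(hsv[...,1]<110);print("foot",P[f2].mean(0),cv2.minAreaRect(P[f2][:,:2].astype(np.float32)*1000))
h=ft&(P[...,2]>.1);print("top",h.sum(),P[h].mean(0),cv2.minAreaRect(P[h][:,:2].astype(np.float32)*1000))
mt=np.zeros(p.shape[:2],bool);mt[70:220,250:370]=True;mt&=(p.max(-1)<60)&(P[...,2]<.01);rc=cv2.minAreaRect(P[mt][:,:2].astype(np.float32)*1000);print("mat",rc)
E
```

```text
118 0.5365 3.52 0.55 [40 39 36]
120 0.5342 3.42 0.63 [41 39 37]
122 0.532 9.88 1.13 [160 162 160]
124 0.5298 10.35 0.55 [208 213 211]
126 0.5275 9.82 0.74 [208 212 210]
128 0.5253 9.43 0.64 [208 212 210]
130 0.523 9.33 0.9 [208 213 208]
132 0.5207 9.13 0.81 [208 213 209]
134 0.5184 8.78 0.87 [208 213 209]
136 0.5161 8.6 0.72 [208 213 208]
138 0.5138 8.32 0.8 [208 213 206]
140 0.5115 8.06 0.72 [208 214 206]
142 0.5091 7.73 0.64 [209 213 205]
144 0.5068 7.4 0.61 [209 214 205]
146 0.5044 7.23 0.74 [209 214 203]
148 0.502 6.69 0.77 [209 214 203]
150 0.4997 6.44 0.61 [209 214 203]
152 0.4973 6.43 0.72 [209 214 203]
154 0.4949 5.85 0.78 [210 214 203]
156 0.4925 5.68 0.86 [211 214 202]
158 0.4925 25.14 72.54 [72 73 81]
160 0.4887 13.64 0.75 [104 108 122]
162 0.4884 28.25 71.9 [103 106 121]
mat z 0.004835332716214632
blade rect ((514.2015380859375, 281.10546875), (36.441837310791016, 46.956485748291016), 84.8310317993164) ((139.5, 315.5), (31.0, 35.0), 90.0)
foot [0.4777731  0.28402587 0.01328687] ((472.89105224609375, 285.04827880859375), (39.70220947265625, 36.137577056884766), 85.17402648925781)
top 503 [0.47640808 0.28465939 0.11076992] ((501.398193359375, 282.98785400390625), (20.071979522705078, 72.58911895751953), 85.91448974609375)
mat ((499.87738037109375, 287.84814453125), (148.27626037597656, 108.33750915527344), 5.163129806518555)
```

The blade rises about 5 mm over 42 mm (about 7°), so flat on the floor its tip would be too high for the 3.5 mm gap. My plan is to pivot the lifter nose-down in the jaws by about 8–10°. First I grasp it.

```bash

python3 -m inch '[{"x":0.16,"y":-0.31,"z":0.5,"yaw":0.25},{"x":0,"y":0,"z":0.9,"yaw":0},{"x":0,"y":0,"z":0.9,"yaw":0},{"x":0,"y":0,"z":0,"yaw":0}]'
python3 -c "
from plant import r
s=r.get_state();print(s['tcp_pos'],s['eef_rot'],s['contact_force'])"
```

```text
time_s: 1.87
tcp_pos: [0.472, 0.2866, 0.1355]
eef_rot: [179.8, 0.1, -5.5]
contact_force: [-0.9, -0.3, -0.5]
gripper_width: 0.0878
[0.47199139 0.2865525  0.13552011] [ 1.79770378e+02  9.03178405e-02 -5.47155001e+00] [-0.9076154  -0.26219365 -0.48100477]
```

```bash

python3 -m inch '[{"x":0,"y":0.07,"z":0.9,"yaw":0},{"x":0,"y":0,"z":0.9,"yaw":0},{"x":0,"y":0,"z":0.7,"yaw":0},{"x":0,"y":0,"z":0,"yaw":0}]'
python3 -m inch '[{"x":0,"y":0,"z":0,"yaw":0},{"x":0,"y":0,"z":0,"yaw":0},{"x":0,"y":0,"z":0,"yaw":0},{"x":0,"y":0,"z":0,"yaw":0},{"x":0,"y":0,"z":0,"yaw":0}]' -1 6
python3 -m inch '[{"x":0,"y":0,"z":0,"yaw":0},{"x":0,"y":0,"z":0,"yaw":0},{"x":0,"y":0,"z":0,"yaw":0},{"x":0,"y":0,"z":0,"yaw":0},{"x":0,"y":0,"z":0,"yaw":0}]'
```

```text
time_s: 2.2
tcp_pos: [0.4715, 0.2877, 0.0715]
eef_rot: [179.8, 0.0, -5.5]
contact_force: [-1.1, -0.2, -0.1]
gripper_width: 0.0878
time_s: 2.62
tcp_pos: [0.4729, 0.291, 0.0758]
eef_rot: [179.9, -0.1, -5.5]
contact_force: [-0.1, -0.6, 0.7]
gripper_width: 0.0596
time_s: 3.03
tcp_pos: [0.4739, 0.2917, 0.0783]
eef_rot: [-179.9, -0.3, -5.5]
contact_force: [1.1, -0.9, 0.1]
gripper_width: 0.0265
```

```bash

python3 -m inch '[{"x":-0.05,"y":0.26,"z":0.38,"yaw":0},{"x":0,"y":0,"z":0,"yaw":0},{"x":0,"y":0,"z":0,"yaw":0}]'
python3 -m inch '[{"x":0,"y":0,"z":0,"yaw":0},{"x":0,"y":0,"z":0,"yaw":0},{"x":0,"y":0,"z":0,"yaw":0}]'
python3 -c "
from plant import r
s=r.get_state();print(s['tcp_pos'],s['eef_rot'],s['contact_force'],s['moment'])"
```

```text
time_s: 3.28
tcp_pos: [0.4721, 0.2846, 0.0681]
eef_rot: [-179.9, -0.3, -5.5]
contact_force: [-0.1, -0.0, -1.5]
gripper_width: 0.0198
time_s: 3.53
tcp_pos: [0.472, 0.2842, 0.0678]
eef_rot: [-179.9, -0.3, -5.5]
contact_force: [-0.7, -0.1, 0.9]
gripper_width: 0.0201
[0.47204191 0.28421413 0.06783222] [-179.93697472   -0.28835831   -5.49842723] [-0.71954793 -0.13003692  0.92126318] [-0.11960176  0.09467646  0.0288659 ]
```

```bash

python3 -m inch '[{"x":0.2,"y":0,"z":0,"yaw":0},{"x":0.2,"y":0,"z":0,"yaw":0},{"x":0.2,"y":0,"z":0,"yaw":0},{"x":0,"y":0,"z":0,"yaw":0}]'
cat > blade.py <<'E'
# fit blade plane in wrist image relative to tool; pitch etc.
from h import *
import sys
def blade(nm=None):
    p,d,K,T=cap("wrist");P=cloud(d,K,T);s=r.get_state()
    yaw=np.radians(s["eef_rot"][2]);e=np.array([np.cos(yaw),np.sin(yaw)]);t=s["tcp_pos"]
    L=(P[...,:2]-t[:2])@e;M=(P[...,:2]-t[:2])@np.array([-e[1],e[0]])
    k=(L>.024)&(L<.07)&(abs(M)<.015)&(p.min(-1)>120)&(P[...,2]<t[2]-.03)
    if nm: cv2.imwrite(nm,p[...,::-1])
    c=np.polyfit(L[k],P[k][:,2]-t[2],1)
    print("n",k.sum(),"slope deg",np.degrees(np.arctan(c[0])).round(2),"L range",np.percentile(L[k],[1,99]).round(4),"top z rel TCP at tip",np.polyval(c,L[k].max()).round(4),"abs",(np.polyval(c,L[k].max())+t[2]).round(4),"M mean",M[k].mean().round(4))
    print(t.round(4),s["eef_rot"].round(2),s["contact_force"].round(1),round(s["gripper_width"],4),s["time_s"])
if __name__=="__main__": blade(sys.argv[1] if len(sys.argv)>1 else None)
E
python3 blade.py
```

```text
time_s: 3.87
tcp_pos: [0.4881, 0.2829, 0.0691]
eef_rot: [-179.9, -0.3, -5.4]
contact_force: [-2.1, 0.6, 3.1]
gripper_width: 0.0199
n 965 slope deg -1.79 L range [0.0242 0.0442] top z rel TCP at tip -0.0637 abs 0.0053 M mean -0.0001
[0.4878 0.2829 0.069 ] [-179.94   -0.26   -5.45] [-2.5 -0.4  4.3] 0.0198 3.9167
```

The lifter has pivoted nose-down: the blade slopes −1.8°, with the tip on the mat. I'll grip firmly, lift and carry it.

```bash

python3 -m inch '[{"x":0,"y":0,"z":0,"yaw":0},{"x":0,"y":0,"z":0,"yaw":0},{"x":0,"y":0,"z":-0.2,"yaw":0},{"x":0,"y":0,"z":-0.6,"yaw":0},{"x":0,"y":0,"z":-0.8,"yaw":0}]' -1 60
python3 -m inch '[{"x":0,"y":0,"z":-0.6,"yaw":0},{"x":0,"y":0,"z":0,"yaw":0}]'
python3 blade.py
python3 -m inch '[{"x":0.1,"y":0.4,"z":0,"yaw":0},{"x":0.18,"y":0.8,"z":0,"yaw":0},{"x":0.18,"y":1,"z":0,"yaw":0},{"x":0.18,"y":1,"z":0,"yaw":0},{"x":0.18,"y":1,"z":0,"yaw":0}]'
python3 -m inch '[{"x":0.18,"y":1,"z":0,"yaw":0},{"x":0.18,"y":1,"z":0,"yaw":0},{"x":0.18,"y":1,"z":0,"yaw":0},{"x":0.18,"y":1,"z":0,"yaw":0},{"x":0.18,"y":1,"z":0,"yaw":0}]'
python3 -m inch '[{"x":0,"y":0.6,"z":0,"yaw":-0.5},{"x":0,"y":0.2,"z":0,"yaw":-1},{"x":0,"y":0,"z":0,"yaw":-1},{"x":0,"y":0,"z":0,"yaw":-1},{"x":0,"y":0,"z":0,"yaw":-1}]'
python3 -m inch '[{"x":0,"y":0,"z":0,"yaw":0}]'
python3 blade.py
```

```text
time_s: 4.33
tcp_pos: [0.4855, 0.2803, 0.1049]
eef_rot: [179.7, 0.2, -5.6]
contact_force: [0.1, -0.0, -2.1]
gripper_width: 0.0187
time_s: 4.5
tcp_pos: [0.487, 0.2813, 0.1231]
eef_rot: [179.8, 0.0, -5.6]
contact_force: [0.8, 0.4, -1.1]
gripper_width: 0.0186
n 1002 slope deg -1.8 L range [0.0241 0.045 ] top z rel TCP at tip -0.0624 abs 0.0594 M mean -0.0
[0.4865 0.281  0.1217] [ 1.7977e+02  8.0000e-02 -5.5800e+00] [ 0.1  0.5 -1.3] 0.0189 4.55
time_s: 4.97
tcp_pos: [0.4949, 0.1725, 0.1163]
eef_rot: [179.6, 0.3, -5.3]
contact_force: [0.9, 0.4, -2.8]
gripper_width: 0.0189
time_s: 5.38
tcp_pos: [0.5011, 0.0364, 0.1106]
eef_rot: [179.4, 0.8, -5.3]
contact_force: [-0.1, 0.2, -1.6]
gripper_width: 0.0191
time_s: 5.8
tcp_pos: [0.4936, 0.0063, 0.1041]
eef_rot: [179.6, 1.6, 12.8]
contact_force: [-0.1, -0.5, -1.9]
gripper_width: 0.0191
time_s: 5.88
tcp_pos: [0.4926, 0.0054, 0.1029]
eef_rot: [179.6, 1.7, 12.9]
contact_force: [-0.5, -0.2, -1.6]
gripper_width: 0.0186
n 2088 slope deg -49.78 L range [0.0247 0.0692] top z rel TCP at tip -0.1149 abs -0.0121 M mean 0.0001
[0.4924 0.0054 0.1028] [179.64   1.74  12.71] [-0.3 -0.7 -2.1] 0.0189 5.9333
```

```bash
sed -i 's/&(P\[...,2\]<t\[2\]-.03)/\&(abs(P[...,2]-t[2]+.064)<.009)/' blade.py
python3 -m inch '[{"x":0.05,"y":0.7,"z":0,"yaw":-0.1},{"x":0.05,"y":1,"z":0,"yaw":-0.1},{"x":0.05,"y":0.9,"z":0,"yaw":-0.1},{"x":0.05,"y":0.6,"z":0,"yaw":0},{"x":0,"y":0.1,"z":0,"yaw":0}]'
python3 -m inch '[{"x":0,"y":0,"z":0,"yaw":0}]'
python3 blade.py pics/w3.png
python3 - <<'E'
from h import *
p,d,K,T=cap("side");cv2.imwrite("pics/s3.png",cv2.resize(p[140:240,240:380,::-1],None,fx=5,fy=5,interpolation=cv2.INTER_CUBIC))
E
```

```text
time_s: 6.35
tcp_pos: [0.5148, -0.0763, 0.1]
eef_rot: [179.7, 2.0, 13.4]
contact_force: [0.2, 0.3, -2.2]
gripper_width: 0.0189
time_s: 6.43
tcp_pos: [0.5144, -0.0771, 0.0993]
eef_rot: [179.7, 2.0, 13.2]
contact_force: [1.1, 0.5, -2.4]
gripper_width: 0.0191
n 888 slope deg -4.71 L range [0.0242 0.0425] top z rel TCP at tip -0.0655 abs 0.0337 M mean 0.0001
[ 0.5143 -0.0767  0.0992] [179.7    2.04  13.19] [-0.9 -0.1 -2. ] 0.0189 6.4833
```

View pics/w3.png

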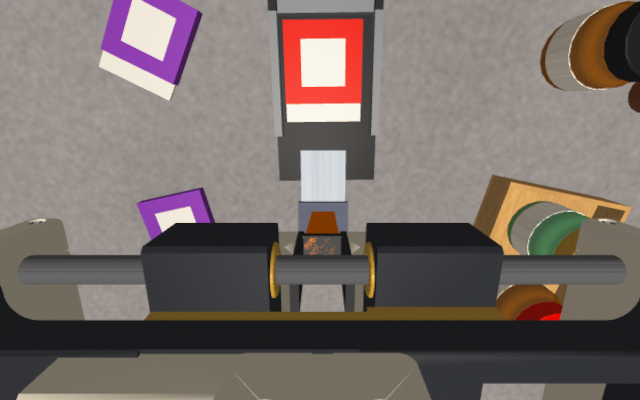

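The blade (tip at (323,150)) is lined up with the tab (outer edge at (324,122)) and parallel to it. I'll get the same numbers from the wrist depth.

```bash
cat > rel.py <<'E'
from h import *
p,d,K,T=cap("wrist");P=cloud(d,K,T);s=r.get_state();t=s["tcp_pos"];hsv=cv2.cvtColor(p,cv2.COLOR_RGB2HSV).astype(int)
y=np.radians(s["eef_rot"][2]);e=np.array([np.cos(y),np.sin(y)])
L=(P[...,:2]-t[:2])@e;M=(P[...,:2]-t[:2])@np.array([-e[1],e[0]]);Z=P[...,2]
B=(L>.024)&(L<.07)&(abs(M)<.022)&(p.min(-1)>110)&(abs(Z-t[2]+.064)<.007)
c=np.polyfit(L[B],Z[B],1);tip=np.percentile(L[B],99)
print("blade slope",np.degrees(np.arctan(c[0])).round(2),"tipL",tip.round(4),"M",M[B].mean().round(4),"tip top z",np.polyval(c,tip).round(4))
red=(hsv[...,1]>150)&((hsv[...,0]<8)|(hsv[...,0]>172))&(abs(M)<.05)&(L>.05)&(L<.25)&(p[...,0]>120)&(Z<.04)
if red.sum()>50:
  rc=cv2.minAreaRect((np.c_[L[red],M[red]]*1000).astype(np.float32));print("red rect (L,M mm)",np.round(rc[0],1),np.round(rc[1],1),round(rc[2],1),"z",np.median(Z[red]).round(4),"L min/max",np.percentile(L[red],[1,99]).round(4))
  W=(p.min(-1)>150)&(abs(M-rc[0][1]/1000)<.025)&(L>rc[0][0]/1000-.055)&(L<rc[0][0]/1000-.032)&(L>tip+.002)
  if W.sum()>9:print("tab L",np.percentile(L[W],[1,99]).round(4),"M",M[W].mean().round(4),"z",np.median(Z[W]).round(4))
  F=(p.max(-1)<75)&(L>rc[0][0]/1000-.08)&(L<rc[0][0]/1000-.05)&(abs(M-rc[0][1]/1000)<.025)&(Z<.02)
  if F.sum()>9:print("floor z",np.median(Z[F]).round(4))
print(t.round(4),s["eef_rot"].round(2),s["contact_force"].round(1),round(s["time_s"],2))
E
python3 rel.py
```

```text
blade slope -4.96 tipL 0.0422 M -0.0001 tip top z 0.0338
red rect (L,M mm) [109.4  -1.4] [62.4 62.9] 0.5 z 0.0215 L min/max [0.0789 0.1402]
tab L [0.064  0.0774] M -0.0013 z 0.0181
[ 0.5144 -0.0759  0.0997] [179.7    1.99  13.32] [-0.3  0.3 -2.6] 6.58
```

View pics/s3.png

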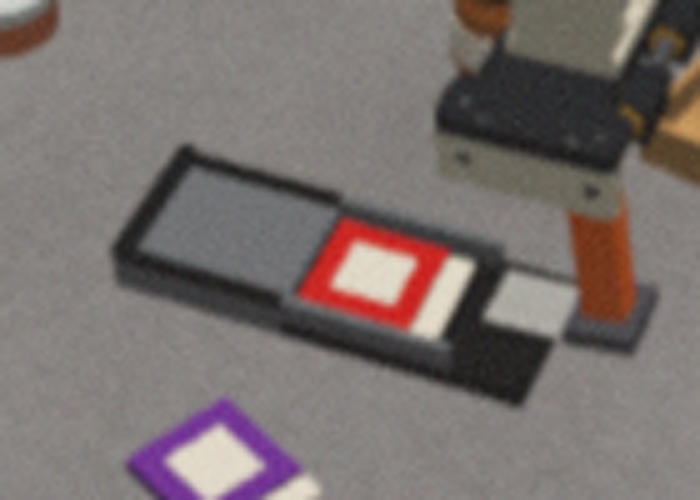

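```bash

python3 -m inch '[{"x":0.05,"y":0.05,"z":0.35,"yaw":-0.1},{"x":0,"y":0,"z":0.3,"yaw":0},{"x":0,"y":0,"z":0,"yaw":0}]'
python3 rel.py
```

```text
time_s: 6.83
tcp_pos: [0.5155, -0.0752, 0.0823]
eef_rot: [179.7, 1.9, 13.8]
contact_force: [-0.7, -1.6, -1.6]
gripper_width: 0.0185
blade slope 0.54 tipL 0.0694 M 0.0002 tip top z 0.0178
red rect (L,M mm) [108.2  -3. ] [63.4 62.6] 89.7 z 0.0214 L min/max [0.0774 0.1389]
tab L [0.0716 0.076 ] M -0.0023 z 0.0181
floor z 0.0115
[ 0.5156 -0.0753  0.0827] [179.73   1.91  13.85] [ 0.7  0.1 -1.1] 6.88
```

```bash
sed -i 's/(L>.024)&(L<.07)/(L>.024)\&(L<.047)/' rel.py
python3 -m inch '[{"x":0,"y":0.1,"z":0.08,"yaw":0},{"x":0,"y":0,"z":0,"yaw":0}]'
python3 rel.py
```

```text
time_s: 7.05
tcp_pos: [0.5161, -0.0773, 0.0803]
eef_rot: [179.7, 1.9, 13.9]
contact_force: [-0.9, -0.0, -1.4]
gripper_width: 0.0186
blade slope -5.88 tipL 0.042 M 0.0001 tip top z 0.0144
red rect (L,M mm) [108.1  -0.9] [63.5 62.3] 89.4 z 0.0215 L min/max [0.0773 0.1386]
tab L [0.0626 0.0759] M -0.0007 z 0.018
floor z 0.0112
[ 0.5163 -0.0772  0.0806] [179.72   1.91  13.91] [-0.2  0.4 -1.4] 7.1
```

```bash

python3 -m inch '[{"x":0.3,"y":0,"z":0,"yaw":0},{"x":0.25,"y":0,"z":0,"yaw":0},{"x":0,"y":0,"z":0,"yaw":0}]'
python3 rel.py
```

```text
time_s: 7.35
tcp_pos: [0.5314, -0.0736, 0.0808]
eef_rot: [179.7, 1.8, 13.9]
contact_force: [-0.0, -0.0, -2.2]
gripper_width: 0.0188
blade slope -4.2 tipL 0.0431 M 0.0001 tip top z 0.0153
red rect (L,M mm) [92.4 -1.2] [62.4 62. ] 90.0 z 0.0215 L min/max [0.0622 0.1231]
tab L [0.0474 0.0604] M -0.0013 z 0.0179
floor z 0.0113
[ 0.531  -0.0737  0.0808] [179.71   1.84  13.91] [ 0.3  0.  -1.4] 7.4
```

```bash

python3 -m inch '[{"x":0,"y":0.03,"z":0.05,"yaw":0},{"x":0,"y":0,"z":0,"yaw":0}]'
python3 rel.py
```

```text
time_s: 7.57
tcp_pos: [0.5313, -0.0744, 0.0793]
eef_rot: [179.7, 1.9, 13.9]
contact_force: [-0.1, 0.2, -2.3]
gripper_width: 0.0189
blade slope -4.91 tipL 0.0425 M 0.0001 tip top z 0.0137
red rect (L,M mm) [92.6 -0.1] [61.8 63.2] 0.0 z 0.0214 L min/max [0.0618 0.123 ]
tab L [0.0471 0.0601] M -0.0001 z 0.0179
floor z 0.0115
[ 0.5313 -0.0744  0.0794] [179.71   1.85  13.9 ] [-0.4 -0.9 -1.9] 7.62
```

```bash

python3 -m inch '[{"x":0.25,"y":0,"z":-0.01,"yaw":0},{"x":0.22,"y":0,"z":-0.01,"yaw":0},{"x":0,"y":0,"z":0,"yaw":0}]'
python3 rel.py
```

```text
time_s: 7.87
tcp_pos: [0.5434, -0.0715, 0.0797]
eef_rot: [179.7, 1.8, 13.9]
contact_force: [1.0, -0.1, -1.9]
gripper_width: 0.0186
blade slope 10.21 tipL 0.0467 M 0.0001 tip top z 0.0189
red rect (L,M mm) [80.5 -0.7] [60.9 62. ] 0.0 z 0.0215 L min/max [0.0502 0.1107]
floor z 0.0114
[ 0.543  -0.0715  0.0797] [179.72   1.85  13.88] [-0.4  0.5 -3.1] 7.92
```

The blade is about 8 mm under the tab and the tile has not moved. Now a first small lift.

```bash

python3 -m inch '[{"x":0.05,"y":0,"z":-0.2,"yaw":0},{"x":0.08,"y":0,"z":-0.25,"yaw":0},{"x":0,"y":0,"z":0,"yaw":0}]'
python3 rel.py
```

```text
time_s: 8.17
tcp_pos: [0.5464, -0.0706, 0.0914]
eef_rot: [179.7, 1.9, 13.9]
contact_force: [-0.5, -0.5, -1.9]
gripper_width: 0.0189
blade slope 7.26 tipL 0.0465 M 0.0001 tip top z 0.0298
red rect (L,M mm) [79.5 -0.6] [60.9 62.7] 2.0 z 0.0259 L min/max [0.0506 0.1082]
floor z 0.0115
[ 0.546  -0.0706  0.0909] [179.74   1.96  13.87] [ 0.5  0.4 -2.4] 8.22
```

```bash
python3 - <<'E'
from h import *
p,d,K,T=cap("side");a=cv2.resize(p[130:230,250:370,::-1],None,fx=4,fy=4,interpolation=cv2.INTER_CUBIC)
p,d,K,T=cap("wrist");b=p[0:240,215:435,::-1]
im=np.zeros((400,700,3),np.uint8);im[:,:480]=a;im[:240,480:]=b;cv2.imwrite("pics/l1.png",im)
E
```

```text
(no output)
```

View pics/l1.png

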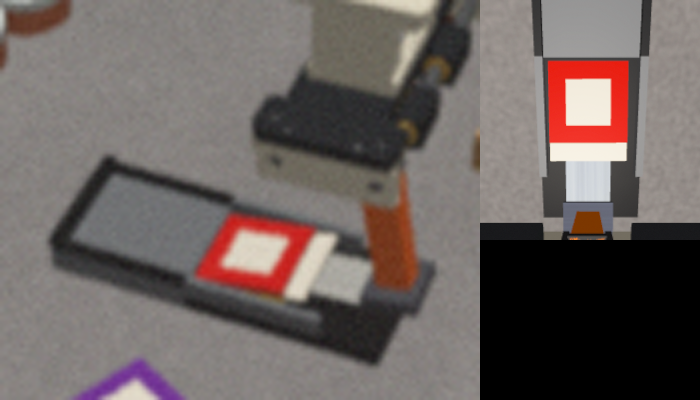

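The tile is tilting on the blade (tab up, far edge still in the pocket). Next I push forward gently to hook it on the step, and add the tilt angle to the check.

```bash
cat > tilt.py <<'E'
from h import *
p,d,K,T=cap("wrist");P=cloud(d,K,T);s=r.get_state();t=s["tcp_pos"];hsv=cv2.cvtColor(p,cv2.COLOR_RGB2HSV).astype(int)
S=np.array([.6539,-.0472]);a=np.radians(13.9);e=np.array([np.cos(a),np.sin(a)]);f=np.array([-e[1],e[0]])
L=(P[...,:2]-S)@e;M=(P[...,:2]-S)@f;Z=P[...,2]-.018
red=(hsv[...,1]>150)&((hsv[...,0]<8)|(hsv[...,0]>172))&(abs(M)<.05)&(abs(L)<.1)&(p[...,0]>100)
yel=(hsv[...,1]>120)&(abs(hsv[...,0]-28)<8)&(abs(M)<.05)&(abs(L)<.1)
print("TCP stand L",((t[:2]-S)@e*1000).round(1),"M",((t[:2]-S)@f*1000).round(1),"z",(t[2]*1000).round(1),"tip~",(((t[:2]-S)@e+.0425)*1000).round(1),((t[2]-.0663-.018)*1000).round(1),"yel",yel.sum())
if red.sum()>80:
  X=np.c_[L[red],M[red],Z[red]]*1000;c=X.mean(0);n=np.linalg.svd(X-c,full_matrices=False)[2][2];n*=np.sign(n[2])
  th=np.degrees(np.arctan2(n[0],n[2]));u=np.array([-np.cos(np.radians(th)),0,np.sin(np.radians(th))])
  q=(X-c)@u;print("red",len(X),"theta",th.round(1),"roll n_y",n[1].round(3),"far edge",(c+np.percentile(q,1)*u).round(1),"near edge",(c+np.percentile(q,99)*u).round(1))
print(s["eef_rot"].round(2),s["contact_force"].round(1),s["gripper_width"].round(4),round(s["time_s"],2))
E
python3 tilt.py
python3 -m inch '[{"x":0.15,"y":0,"z":-0.08,"yaw":0},{"x":0.15,"y":0,"z":-0.08,"yaw":0},{"x":0,"y":0,"z":0,"yaw":0}]'
python3 tilt.py
```

```text
TCP stand L -111.1 M 3.3 z 90.1 tip~ -68.6 5.8 yel 23
red 4372 theta 57.5 roll n_y 0.103 far edge [-15.    2.9 -15.3] near edge [-136.8    2.9  175.7]
time_s: 8.62
tcp_pos: [0.5526, -0.0688, 0.0939]
eef_rot: [179.8, 2.1, 13.9]
contact_force: [-0.8, 0.7, -1.9]
gripper_width: 0.0187
TCP stand L -103.9 M 3.4 z 93.7 tip~ -61.4 9.4 yel 27
red 4209 theta 57.9 roll n_y 0.11 far edge [-16.6   2.9  -7.7] near edge [-132.9    2.9  177.4]Traceback (most recent call last):
  File "tilt.py", line 12, in <module>
    print(s["eef_rot"].round(2),s["contact_force"].round(1),s["gripper_width"].round(4),round(s["time_s"],2))
                                                            ^^^^^^^^^^^^^^^^^^^^^^^^
AttributeError: 'float' object has no attribute 'round'
Traceback (most recent call last):
  File "tilt.py", line 12, in <module>
    print(s["eef_rot"].round(2),s["contact_force"].round(1),s["gripper_width"].round(4),round(s["time_s"],2))
                                                            ^^^^^^^^^^^^^^^^^^^^^^^^
AttributeError: 'float' object has no attribute 'round'
```

```bash
sed -i 's/s\["gripper_width"\].round(4)/round(s["gripper_width"],4)/; s/^yel=/red\&=(d>0.1)\&(L>-.085)\&(Z<.08)\nnc,lb,st,_=cv2.connectedComponentsWithStats(red.astype(np.uint8));red=lb==1+np.argmax(st[1:,4]) if nc>1 else red\nyel=(Z<.09)\&/' tilt.py
python3 tilt.py
```

```text
TCP stand L -104.2 M 3.4 z 93.5 tip~ -61.7 9.2 yel 0
red 4182 theta 12.6 roll n_y -0.014 far edge [-0.1  3.2  3. ] near edge [-57.6   3.2  15.8]
[179.77   2.11  13.84] [-0.4  0.2 -2.5] 0.0191 8.72
```

```bash

python3 -m inch '[{"x":0.12,"y":0,"z":-0.18,"yaw":0},{"x":0.1,"y":0,"z":-0.22,"yaw":0},{"x":0.1,"y":0,"z":-0.18,"yaw":0},{"x":0.02,"y":0,"z":0,"yaw":0}]'
python3 tilt.py
```

```text
time_s: 9.05
tcp_pos: [0.5603, -0.0667, 0.1087]
eef_rot: [179.8, 2.3, 13.8]
contact_force: [-0.7, -0.1, -2.0]
gripper_width: 0.0187
TCP stand L -95.9 M 3.6 z 108.3 tip~ -53.4 24.0 yel 0
red 3675 theta 26.7 roll n_y -0.003 far edge [1.1 3.9 2.5] near edge [-52.6   3.9  29.5]
[179.79   2.28  13.82] [-1.8 -0.4 -1.1] 0.0192 9.1
```

```bash

python3 -m inch '[{"x":0.12,"y":0.01,"z":-0.22,"yaw":0},{"x":0.14,"y":0.01,"z":-0.22,"yaw":0},{"x":0.14,"y":0,"z":-0.2,"yaw":0},{"x":0.02,"y":0,"z":0,"yaw":0}]'
python3 tilt.py
```

```text
time_s: 9.43
tcp_pos: [0.5703, -0.0647, 0.1253]
eef_rot: [179.8, 2.4, 13.8]
contact_force: [-2.6, 0.4, -0.0]
gripper_width: 0.0188
TCP stand L -85.8 M 3.2 z 124.7 tip~ -43.3 40.4 yel 0
red 2826 theta 44.6 roll n_y -0.014 far edge [0.6 3.7 2.8] near edge [-41.7   3.7  44.7]
[179.82   2.48  13.8 ] [-2.3  0.4 -0.7] 0.0189 9.48
```

```bash

python3 -m inch '[{"x":0.15,"y":0,"z":-0.17,"yaw":0},{"x":0.16,"y":0,"z":-0.16,"yaw":0},{"x":0.17,"y":0,"z":-0.15,"yaw":0},{"x":0.16,"y":0,"z":-0.13,"yaw":0},{"x":0.02,"y":0,"z":0,"yaw":0}]'
python3 tilt.py
```

```text
time_s: 9.9
tcp_pos: [0.5887, -0.0602, 0.1415]
eef_rot: [179.8, 2.4, 13.8]
contact_force: [-1.4, 0.5, 1.9]
gripper_width: 0.0187
TCP stand L -66.8 M 3.1 z 141.3 tip~ -24.3 57.0 yel 0
red 1583 theta 70.6 roll n_y -0.005 far edge [1.6 3.6 2.1] near edge [-18.5   3.6  59.3]
[179.8    2.43  13.82] [-1.8 -0.1  2.8] 0.0187 9.95
```

```bash

python3 -m inch '[{"x":0.06,"y":0,"z":-0.14,"yaw":0},{"x":0.15,"y":0,"z":-0.1,"yaw":0},{"x":0.15,"y":0,"z":-0.06,"yaw":0},{"x":0.1,"y":0,"z":-0.04,"yaw":0},{"x":0,"y":0,"z":0,"yaw":0}]'
python3 tilt.py
```

```text
time_s: 10.37
tcp_pos: [0.6023, -0.0566, 0.1493]
eef_rot: [179.8, 2.3, 13.8]
contact_force: [0.2, -0.2, -0.9]
gripper_width: 0.0185
TCP stand L -52.6 M 3.3 z 149.2 tip~ -10.1 64.9 yel 6
red 801 theta 83.9 roll n_y 0.005 far edge [1.9 3.5 2.6] near edge [-4.5  3.5 62.5]
[179.82   2.31  13.8 ] [ 0.4  0.1 -2.2] 0.019 10.42
```

```bash

python3 -m inch '[{"x":0.1,"y":0,"z":0,"yaw":0},{"x":0.1,"y":0,"z":0,"yaw":0},{"x":0.1,"y":0,"z":0,"yaw":0},{"x":0.1,"y":0,"z":0,"yaw":0},{"x":0.1,"y":0,"z":0,"yaw":0}]'
python3 tilt.py
python3 -m inch '[{"x":0.06,"y":0,"z":0,"yaw":0},{"x":0.06,"y":0,"z":0,"yaw":0},{"x":0,"y":0,"z":0,"yaw":0}]'
python3 tilt.py
```

```text
time_s: 10.83
tcp_pos: [0.6146, -0.0535, 0.148]
eef_rot: [179.8, 2.4, 13.8]
contact_force: [0.0, 0.2, -1.7]
gripper_width: 0.0189
TCP stand L -39.3 M 3.3 z 147.9 tip~ 3.2 63.6 yel 134
red 296 theta 9.2 roll n_y 0.0 far edge [ 8.4  4.  61. ] near edge [ 5.9  4.  61.4]
[179.83   2.36  13.79] [ 1.1  0.3 -1.2] 0.0189 10.88
time_s: 11.13
tcp_pos: [0.6186, -0.0525, 0.1477]
eef_rot: [179.8, 2.4, 13.8]
contact_force: [0.3, 0.7, -1.2]
gripper_width: 0.0186
TCP stand L -35.7 M 3.3 z 147.6 tip~ 6.8 63.3 yel 321
red 148 theta -87.2 roll n_y 0.0 far edge [13.7  4.3 61.8] near edge [13.5  4.3 58.7]
[179.83   2.36  13.79] [ 0.8 -0.4 -1.6] 0.019 11.18
```

```bash

python3 -m inch '[{"x":0.07,"y":0,"z":0,"yaw":0},{"x":0.07,"y":0,"z":0,"yaw":0},{"x":0.06,"y":0,"z":0,"yaw":0},{"x":0,"y":0,"z":0,"yaw":0}]'
python3 tilt.py
```

```text
time_s: 11.52
tcp_pos: [0.6235, -0.0513, 0.1475]
eef_rot: [179.8, 2.4, 13.8]
contact_force: [-0.3, 0.4, -2.1]
gripper_width: 0.0187
TCP stand L -30.6 M 3.3 z 147.5 tip~ 11.9 63.2 yel 3126
red 990 theta -0.1 roll n_y -0.001 far edge [49.3  4.  11.7] near edge [18.7  4.  11.6]
[179.83   2.36  13.79] [-0.  -0.3 -1.9] 0.019 11.57
```

The tile has fallen flat on the ledge. I'll retreat, take a look and carry the lifter back.

```bash

python3 -m inch '[{"x":-0.4,"y":0,"z":0,"yaw":0},{"x":-0.9,"y":0,"z":0,"yaw":0},{"x":-1,"y":0,"z":0,"yaw":0},{"x":-0.8,"y":0,"z":0,"yaw":0},{"x":-0.2,"y":0,"z":0,"yaw":0}]'
python3 - <<'E'
from h import *
p,d,K,T=cap("wrist");cv2.imwrite("pics/w4.png",p[...,::-1])
E
python3 tilt.py
```

```text
time_s: 11.98
tcp_pos: [0.539, -0.0719, 0.1492]
eef_rot: [179.8, 2.5, 13.8]
contact_force: [-1.2, 0.2, -1.6]
gripper_width: 0.0187
TCP stand L -115.4 M 3.5 z 149.6 tip~ -72.9 65.3 yel 2483
red 1119 theta -0.3 roll n_y -0.006 far edge [43.9  4.  11.8] near edge [18.7  4.  11.6]
[179.82   2.41  13.82] [ 0.5 -0.  -1.7] 0.0187 12.08
```

View pics/w4.png

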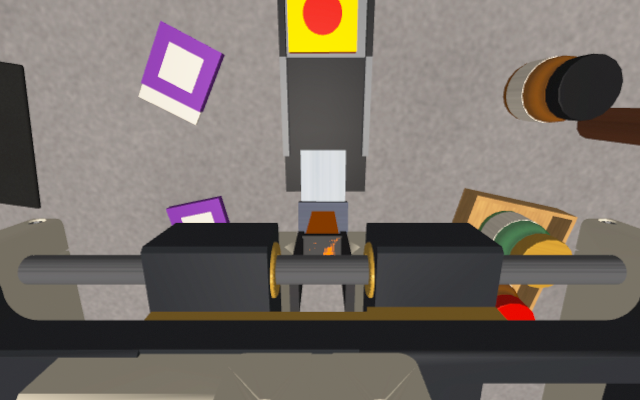

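The tile lies on the ledge with its yellow side and red disc up (disc at (322,10), tile edge just beyond the step). Carrying the lifter back to the mat.

```bash

python3 -m inch '[{"x":0.05,"y":-0.4,"z":0,"yaw":0},{"x":0.12,"y":-0.8,"z":0,"yaw":0},{"x":0.12,"y":-1,"z":0,"yaw":0},{"x":0.12,"y":-1,"z":0,"yaw":0},{"x":0.12,"y":-1,"z":0,"yaw":0}]'
python3 -m inch '[{"x":0.12,"y":-1,"z":0,"yaw":0},{"x":0.12,"y":-1,"z":0,"yaw":0},{"x":0.12,"y":-1,"z":0,"yaw":0},{"x":0.12,"y":-1,"z":0,"yaw":0},{"x":0.12,"y":-1,"z":0,"yaw":0}]'
python3 -m inch '[{"x":0.12,"y":-1,"z":0,"yaw":0.3},{"x":0.12,"y":-1,"z":0,"yaw":0.6},{"x":0,"y":-0.6,"z":0,"yaw":0.7},{"x":0,"y":-0.2,"z":0,"yaw":0.6},{"x":0,"y":0,"z":0,"yaw":0}]'
python3 blade.py
```

```text
time_s: 12.5
tcp_pos: [0.5322, 0.0359, 0.1493]
eef_rot: [179.8, 2.2, 13.4]
contact_force: [0.4, 0.7, -2.4]
gripper_width: 0.0189
time_s: 12.92
tcp_pos: [0.5195, 0.172, 0.148]
eef_rot: [179.8, 2.1, 13.5]
contact_force: [1.4, -0.5, -2.0]
gripper_width: 0.019
time_s: 13.33
tcp_pos: [0.5116, 0.2564, 0.1464]
eef_rot: [179.5, 1.9, 4.7]
contact_force: [-0.2, 1.0, -2.2]
gripper_width: 0.0189
n 873 slope deg -4.35 L range [0.0241 0.0424] top z rel TCP at tip -0.0654 abs 0.081 M mean 0.0001
[0.5117 0.2558 0.1463] [179.49   1.94   4.8 ] [ 0.6  0.2 -1.6] 0.0187 13.3833
```

```bash

python3 -m inch '[{"x":-0.2,"y":-0.5,"z":0.2,"yaw":0},{"x":-0.25,"y":-0.6,"z":0.6,"yaw":0},{"x":0,"y":-0.1,"z":0.8,"yaw":0},{"x":0,"y":0,"z":0.7,"yaw":0},{"x":0,"y":0,"z":0.3,"yaw":0}]'
python3 -m inch '[{"x":0,"y":0,"z":0,"yaw":0}]'
python3 - <<'E'
from h import *
p,d,K,T=cap("wrist");P=cloud(d,K,T);mt=(p.max(-1)<60)&(abs(P[...,2]-.004)<.004)&(abs(P[...,0]-.5)<.1)&(abs(P[...,1]-.287)<.08)&(np.mgrid[:400,:640][0]<225)
print("mat",mt.sum(),cv2.minAreaRect(P[mt][:,:2].astype(np.float32)*1000),np.median(P[mt][:,2]))
E
python3 blade.py
```

```text
time_s: 13.8
tcp_pos: [0.4983, 0.2866, 0.0817]
eef_rot: [179.7, 1.7, 5.2]
contact_force: [0.5, -0.3, -2.3]
gripper_width: 0.0186
time_s: 13.88
tcp_pos: [0.4977, 0.2857, 0.0801]
eef_rot: [179.6, 1.8, 5.3]
contact_force: [0.0, 0.5, -1.7]
gripper_width: 0.0187
mat 11495 ((522.8983764648438, 289.8147888183594), (101.46072387695312, 108.33788299560547), 5.3311848640441895) 0.003269620484521729
n 819 slope deg -3.9 L range [0.0244 0.0413] top z rel TCP at tip -0.0662 abs 0.0156 M mean 0.0001
[0.4985 0.2861 0.0817] [179.64   1.68   5.26] [ 0.1 -0.5 -1.6] 0.0187 13.9833
```

```bash

python3 -m inch '[{"x":0,"y":-0.05,"z":0.22,"yaw":0},{"x":0,"y":0,"z":0.14,"yaw":0},{"x":0,"y":0,"z":0,"yaw":0}]'
python3 blade.py
```

```text
time_s: 14.23
tcp_pos: [0.5002, 0.288, 0.0748]
eef_rot: [179.8, 1.5, 5.3]
contact_force: [-0.0, -0.2, -1.5]
gripper_width: 0.0189
n 886 slope deg -7.12 L range [0.0244 0.0422] top z rel TCP at tip -0.0661 abs 0.009 M mean -0.0001
[0.5003 0.2881 0.0752] [179.8    1.45   5.26] [ 0.1 -0.2 -1.1] 0.0189 14.2833
```

```bash

python3 -m inch '[{"x":-0.12,"y":0.02,"z":0.12,"yaw":0},{"x":0,"y":0,"z":0.08,"yaw":0},{"x":0,"y":0,"z":0,"yaw":0}]'
python3 -m inch '[{"x":0,"y":0,"z":0.06,"yaw":0},{"x":0,"y":0,"z":0.06,"yaw":0},{"x":0,"y":0,"z":0,"yaw":0}]' -1 6
python3 blade.py
```

```text
time_s: 14.53
tcp_pos: [0.4975, 0.2875, 0.0709]
eef_rot: [179.9, 1.4, 5.3]
contact_force: [-0.2, 0.1, -1.5]
gripper_width: 0.0188
time_s: 14.78
tcp_pos: [0.4973, 0.2873, 0.0692]
eef_rot: [179.9, 1.3, 5.3]
contact_force: [0.7, 0.3, -1.8]
gripper_width: 0.0199
n 940 slope deg -3.53 L range [0.0241 0.0438] top z rel TCP at tip -0.064 abs 0.0053 M mean -0.0
[0.4974 0.2874 0.0692] [179.87   1.32   5.3 ] [-0.7  0.1 -1.9] 0.0197 14.8333
```

```bash

python3 -m inch '[{"x":-0.13,"y":0,"z":0.03,"yaw":0},{"x":-0.13,"y":0,"z":0.03,"yaw":0},{"x":-0.13,"y":0,"z":0.02,"yaw":0},{"x":-0.13,"y":0,"z":0,"yaw":0},{"x":0,"y":0,"z":0,"yaw":0}]'
python3 blade.py
```

```text
time_s: 15.25
tcp_pos: [0.4835, 0.2864, 0.0671]
eef_rot: [179.9, 1.3, 5.3]
contact_force: [-0.8, 0.4, 0.1]
gripper_width: 0.0199
n 1256 slope deg 1.09 L range [0.0243 0.0497] top z rel TCP at tip -0.061 abs 0.0062 M mean -0.0001
[0.4838 0.2865 0.0672] [179.91   1.27   5.3 ] [ 1.1 -0.5 -1.4] 0.0199 15.3
```

```bash

python3 -m inch '[{"x":-0.12,"y":0,"z":0.04,"yaw":0},{"x":-0.12,"y":0,"z":0.04,"yaw":0},{"x":-0.1,"y":0,"z":0.04,"yaw":0},{"x":0,"y":0,"z":0,"yaw":0}]'
python3 blade.py
```

```text
time_s: 15.63
tcp_pos: [0.4759, 0.2864, 0.0661]
eef_rot: [180.0, 1.1, 5.4]
contact_force: [0.0, -0.9, -1.4]
gripper_width: 0.0198
n 1661 slope deg 5.05 L range [0.0241 0.0574] top z rel TCP at tip -0.0566 abs 0.0094 M mean 0.0
[0.476  0.2864 0.0661] [179.98   1.08   5.36] [0.2 0.3 0.7] 0.02 15.6833
```

```bash

python3 -m inch '[{"x":0,"y":0,"z":0,"yaw":0},{"x":0,"y":0,"z":0,"yaw":0},{"x":0,"y":0,"z":0,"yaw":0}]' -0.3 6
python3 blade.py
python3 - <<'E'
from h import *
p,d,K,T=cap("wrist");P=cloud(d,K,T);R=(abs(P[...,0]-.5)<.1)&(abs(P[...,1]-.287)<.08)&(np.mgrid[:400,:640][0]<222)
mt=R&(p.max(-1)<60)&(abs(P[...,2]-.004)<.004);rc=cv2.minAreaRect(P[mt][:,:2].astype(np.float32)*1000);print("mat",rc)
b=R&(p.min(-1)>120)&(abs(P[...,2]-.008)<.006)&(abs(P[...,0]-.515)<.04)&(abs(P[...,1]-.287)<.03);X=P[b][:,:2]*1000
print("blade",cv2.minAreaRect(X.astype(np.float32)),"tip x",np.percentile(X[:,0],99.5))
E
```

```text
time_s: 15.93
tcp_pos: [0.4755, 0.2863, 0.0655]
eef_rot: [180.0, 1.1, 5.3]
contact_force: [-0.4, 0.5, -0.0]
gripper_width: 0.0294
n 1605 slope deg 4.7 L range [0.0243 0.0575] top z rel TCP at tip -0.056 abs 0.0095 M mean -0.0
[0.4755 0.2863 0.0655] [179.96   1.14   5.35] [ 0.3 -0.2  0.1] 0.0299 15.9833
mat ((516.5950927734375, 289.25579833984375), (114.26209259033203, 108.43952941894531), 5.262727737426758)
blade ((503.2310791015625, 288.99945068359375), (59.53763198852539, 38.163421630859375), 5.299875259399414) tip x 533.7545920923136
```

It is standing flat, about 4–5 mm short of the mat's middle. I'll regrip, lift slightly and shift it forward.

```bash

python3 -m inch '[{"x":0,"y":0,"z":0,"yaw":0},{"x":0,"y":0,"z":0,"yaw":0},{"x":0,"y":0,"z":0,"yaw":0},{"x":0,"y":0,"z":0,"yaw":0},{"x":0,"y":0,"z":0,"yaw":0}]' -1 40
python3 -m inch '[{"x":0,"y":0.02,"z":-0.16,"yaw":0},{"x":0.18,"y":0.02,"z":-0.04,"yaw":0},{"x":0,"y":0,"z":0.1,"yaw":0},{"x":0,"y":0,"z":0.08,"yaw":0},{"x":0,"y":0,"z":0,"yaw":0}]'
python3 blade.py
```

```text
time_s: 16.45
tcp_pos: [0.4757, 0.2862, 0.0652]
eef_rot: [179.9, 1.2, 5.3]
contact_force: [-0.1, 0.9, 0.0]
gripper_width: 0.0193
time_s: 16.87
tcp_pos: [0.4804, 0.2853, 0.0652]
eef_rot: [179.9, 1.2, 5.3]
contact_force: [0.1, 0.2, -0.8]
gripper_width: 0.0196
n 1560 slope deg 4.22 L range [0.0244 0.0575] top z rel TCP at tip -0.056 abs 0.0094 M mean 0.0001
[0.4803 0.2853 0.0653] [179.93   1.21   5.31] [-0.7  0.4 -2.5] 0.0191 16.9167
```

```bash

python3 -m inch '[{"x":0,"y":0,"z":0.03,"yaw":0},{"x":0,"y":0,"z":0,"yaw":0},{"x":0,"y":0,"z":0,"yaw":0},{"x":0,"y":0,"z":0,"yaw":0},{"x":0,"y":0,"z":0,"yaw":0}]' 0 6
python3 -m inch '[{"x":0,"y":0,"z":-0.3,"yaw":0},{"x":0,"y":0,"z":-0.7,"yaw":0},{"x":0,"y":0,"z":-1,"yaw":0},{"x":0,"y":0,"z":-1,"yaw":0},{"x":0,"y":0,"z":-1,"yaw":0}]'
python3 -m inch '[{"x":-0.5,"y":0,"z":-1,"yaw":0},{"x":-1,"y":0,"z":-0.3,"yaw":0},{"x":-1,"y":0,"z":0,"yaw":0},{"x":-0.4,"y":0,"z":0,"yaw":0},{"x":0,"y":0,"z":0,"yaw":0}]'
python3 - <<'E'
from h import *
p,d,K,T=cap("wrist");P=cloud(d,K,T);R=(abs(P[...,0]-.5)<.1)&(abs(P[...,1]-.287)<.08)&(np.mgrid[:400,:640][0]<222)
mt=R&(p.max(-1)<60)&(abs(P[...,2]-.004)<.004);rc=cv2.minAreaRect(P[mt][:,:2].astype(np.float32)*1000);print("mat",rc)
b=R&(p.min(-1)>120)&(abs(P[...,2]-.008)<.007)&(abs(P[...,0]-.515)<.04)&(abs(P[...,1]-.287)<.03);X=P[b][:,:2]*1000
print("blade",cv2.minAreaRect(X.astype(np.float32)),"tip x",np.percentile(X[:,0],99.5))
s,_,_,_=cap("side");t,_,_,_=cap("top")
im=np.zeros((560,800,3),np.uint8)
im[:400,:400]=cv2.resize(s[130:330,210:410,::-1],None,fx=2,fy=2);im[:400,400:]=t[100:300,180:380,::-1].repeat(2,0).repeat(2,1)
im[400:,:256]=cv2.resize(p[...,::-1],(256,160));cv2.imwrite("pics/end.png",im);st=r.get_state();print(st["tcp_pos"],st["contact_force"])
E
```

```text
time_s: 17.33
tcp_pos: [0.4806, 0.2855, 0.0648]
eef_rot: [179.9, 1.2, 5.3]
contact_force: [0.5, 0.2, -0.0]
gripper_width: 0.0429
time_s: 17.75
tcp_pos: [0.4797, 0.283, 0.1644]
eef_rot: [179.5, 1.7, 5.3]
contact_force: [0.5, 1.2, -1.1]
gripper_width: 0.044
time_s: 18.17
tcp_pos: [0.4098, 0.2785, 0.2106]
eef_rot: [-180.0, 1.1, 5.3]
contact_force: [-0.7, 0.7, -0.3]
gripper_width: 0.0438
mat ((499.80975341796875, 287.8539123535156), (147.83303833007812, 108.68064880371094), 5.272311687469482)
blade ((517.7422485351562, 289.15679931640625), (42.451171875, 36.25603485107422), 4.849874019622803) tip x 539.4440319337147
[0.41134584 0.27871194 0.2094486 ] [0.72965776 0.8473924  0.33116924]
```

View pics/end.png

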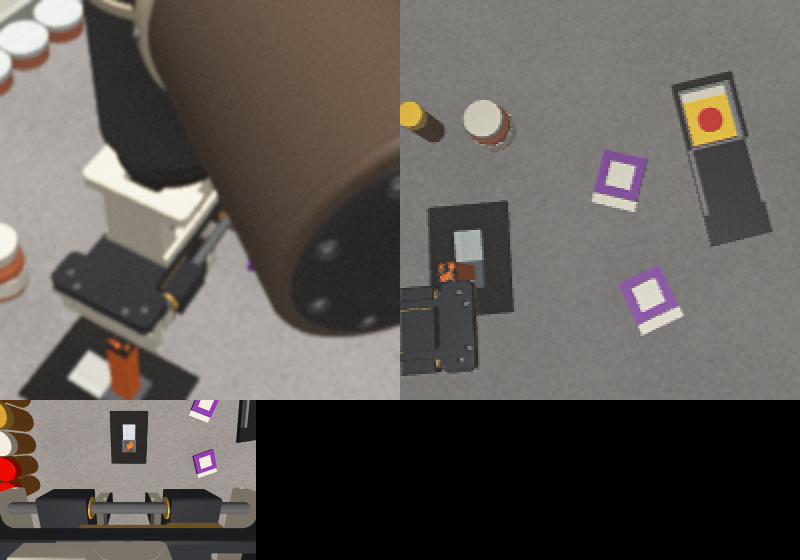

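The final picture shows the yellow tile with its red disc flat on the ledge at (710,118), the lifter upright at the middle of the mat, and the nearby white jar and yellow tube where they stood. Nothing is touching the robot.

```bash
python3 -c "
from plant import r
print(r.close_job())"
```

```text
the job is handed in; nothing more can be done
None
```

The tile lies yellow side up on the grey ledge, and the lifter stands upright again in the middle of its mat, released. I handed the job in at about 18 s of the 72 s.

- **Blade:** its tip sat about 5 mm too high to fit under the tab, so I pivoted the lifter nose-down about 9° in the jaws before using it.
- **Turning the tile:** I slid the blade about 8 mm under the tab and tipped the tile over the step. Past upright it dropped onto the ledge by itself.
- **Forces:** they stayed within about 5 N whenever I read them.
- **Tile check:** the wrist and top pictures show the red disc up. The disc measured level, about 12 mm above the step, so the tile is flat on the ledge.
- **Lifter check:** its middle measured at (0.4998, 0.2876) m and the mat's middle at (0.4998, 0.2879) m, within 1 mm and aligned with the mat. My first set-down was 4–5 mm short, so I lifted it and shifted it forward.
- **Disagreement:** the blade slope read about 7° at the start and 4–5° when set down. I put this down to camera noise, because the lifter stood steady after release.
- **Not checked:** in the final picture I saw only the white jar and yellow tube in place. The black jar and the tray were partly visible earlier and looked undisturbed. I did not re-measure the others, but the arm stayed clear of them.

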